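Lock the blue card holder into the coffee bar's deck

TASK

Take the blue card holder out of the wooden rack, pass its T-shaped foot down through the slot in the steel deck, and give it a quarter turn so that the foot is locked crosswise under the slot. Leave it standing upright near the middle of the slot with its round base flat on the deck, let go of it, and leave the yellow and the white holder where they are.

Things in the scene. Friction and masses are not known exactly. Their poses are not given: they have to be found in the camera images.
- blue_holder: Card holder, ~150 g. Origin: centre of underside of its round base (60 mm dia, 6 thick), z up. On the base a blue grip block, 44 along x, 18 thick along y, top 51 above origin. Below the origin a stem, 14 dia, 12 long, then the T-foot, a bar 52 along x, 14 wide, 10 high, bottom 22 below origin: parallel to the block's long side. Half-turn alike. Starts upright in the rack with the other two.
- slot (a point): Centre of the slot, at the top face of a fixed steel deck 170 x 130 mm, 50 high, on the other side of the table from the rack. x along the slot, z up. Slot 72 long, 28 wide, edged in black, through a 6 mm plate; 44 mm free space below. The foot passes only along the slot; with the base on the deck it hangs 6 mm clear below the plate and turns freely either way.
- yellow_holder: Bystander, same shape and frame, yellow block. The three holders stand 90 mm apart in any order on a fixed wooden rack: two parallel rails 300 mm long, 40 high, 34 apart, on either the left or right side of the table. The bases rest on the rails, the feet hang loose between, roughly along them; the blocks' long sides run along the row.
- white_holder: Bystander, same shape and frame as the blue holder, white block, in the same rack. To be left there.
Things that resemble listed ones, but are neither listed nor needed, are in the scene too. What is shaped like the blue_holder but green or red is not meant.

How it is judged:
On the way:
1. the T-foot of the blue holder has passed lengthwise through the slot (z of blue_holder in the frame of slot below 0.0075 m and horizontal distance between blue_holder and slot below 0.025 m and angle between the x axis of blue_holder and the x axis of slot, either way round below 0.45 rad), for 0.05 s.
At the end, for the whole second after the job is handed in: The blue holder stands at rest and upright (within 6 degrees), its base on the deck (within 4 mm) and its centre within 20 mm of the slot's centre, its foot through the slot and turned to within 20 degrees of square across it; the yellow and the white holder are within 20 mm of where they began (z of blue_holder in the frame of slot between -0.004 and 0.004 m and horizontal distance between blue_holder and slot below 0.02 m and angle between the x axis of blue_holder and the x axis of slot, either way round above 1.22 rad and angle between blue_holder's own z axis and vertical below 0.1 rad and linear speed of blue_holder below 0.02 m/s and distance of each of yellow_holder, white_holder from where it was at the start of the episode below 0.02 m); the robot touches nothing.
It fails at once if the yellow or the white holder is moved more than 20 mm (distance of any of yellow_holder, white_holder from where it was at the start of the episode above 0.02 m).
It also fails if it takes over 48 s, if anything falls off the work surface, if the arm or the gripper's body presses on something with over 40 N, if the wrist force passes 120 N, or if a joint passes its speed limit or range.

ROBOT

A 6-joint arm with a two-finger parallel gripper is mounted at the origin on the work surface. World frame = base frame: x ahead of the robot, y to its left, z up, the work surface at z = 0. Lengths are in m, angles in rad, forces in N, time in s.
With the tool pointing down it reaches from about 0.375 to 0.9 m from the base axis. Payload 3.1 kg.
Tool frame: the origin (TCP) lies midway between the tips of the shut fingers; the grasp point (between the pads) lies 19 mm behind it (manip.grip_point_offset is the distance from the TCP to the grasp point, in m); x points along the fingers, y is the direction in which the jaws open and shut, and the axes are right-handed (so a half turn about x gives the same grasp; the last joint's range is limited). The gripper opens to 87 mm and grips with 3 to 60 N. Pads are 19 mm wide; open, the fingers measure 117 mm over their backs; the gripper's body (75 mm by 190 mm) begins 51 mm behind the grasp point.
Start: joints at [1.024, 0.527, 1.433, -0, 1.181, -0.178], TCP at [0.225, 0.583, 0.223] pointing down, gripper open.
Joint ranges: [-3.08, 3.08], [-0.75, 2.2], [0.22, 2.44], [-1.43, 4.57], [0, 2.65], [-2.85, 2.85]. Speed limits (rad/s): [2.79, 2.79, 3.14, 3.14, 3.14, 3.14].

INTERFACE

Orientations are given as a rotation vector (axis times angle).
In Python, from station import sensors, eyes, order, manip gives the robot as it stands.
- The arm moves only by the tool step_arm, never from a script. Its argument "rows" is a list that holds one entry, the list of rows, each a list of 7 numbers: the shift along the tool's x, y, z in m, then the turn, a rotation vector about the tool's x, y, z in degrees, then the gripper's target within -1 to 1 (fully open at 1, half-way at 0, shut at -1). A call has 1 to 10 rows; each row shifts and turns the commanded pose from where the row before left it, along the tool's axes as they then stand; what a row does not reach is not made up. A row lasts 1/8 s, in which the tool goes at most 62.5 mm and 10.7 degrees, less where a joint would pass 70% of its speed; a pose out of reach is approached as far as the arm can. A call with a gripper value outside its range is refused whole. The fingers move at their own pace and stop on an object; the grip force is fixed at half the most. Time passes only in rows, so rows that do not move let the fingers close. It gives the time, the measured TCP pose, the force and the opening at its end, in the units of the state.
- sensors.read_state(): the state, without advancing time (a new reading comes with each control period).
- eyes.snapshot(name): name is "side" or "top" or "wrist"; returns a dict with "frame" (400x640x3 uint8, red, green, blue), "intrinsics" (3x3 intrinsics, pixels), "R" (3x3) and "t" (3): a world point X has camera coordinates R X + t. Camera axes: x right, y down, z forward; pixel columns grow to the right and rows downward; lengths in m; the calibration is good to about 2 mm. A picture is of the moment at which its call begins. There is no depth.
- order.job_done(): hands the job in, once; it reports no verdict.
The state is a dict: "clock": time; "joint_positions": joint angles; "dq": joint speeds; "joint_efforts": joint torques, N m; "tool_pos": TCP position; "eef_rot": TCP orientation; "force": force on the tool from outside, world axes, zero at the start; "moment": the same for the moment, N m; "width": finger opening in m.
Only numpy, scipy, OpenCV 4.12 (cv2) and the standard library are available. Lean on these libraries where they do the work, as an engineer would, in place of code of your own. Each camera call takes 0.05 s, during which the arm holds its last target. There are 200 camera calls.

## Working session

There is one attempt and no reset: what is moved stays moved. The work goes in short steps, Python scripts to look and compute and a tool call to move; the robot and the scene stay as the last step left them, time stands still between calls to the robot, and variables do not carry over. Pictures are saved under pics/ and viewed, about 8 in all and at most 12, crops included, and the job is handed in when it is done.

Besides the shell and the picture viewer there is one more tool, called after "Call:" as a command line: name --argument value ..., lists and objects as JSON in quotes. step_arm: Moves the arm, as the interface text tells. Its arguments: {"type":"object","properties":{"rows":{"type":"array"}},"required":["rows"]}

```bash
mkdir -p pics; ls
cat > h.py <<'E'
import numpy as np, cv2
from station import sensors, eyes, order, manip
from scipy.spatial.transform import Rotation as Ro
def snap(n,f=None):
    s=eyes.snapshot(n)
    if f: cv2.imwrite('pics/'+f,s['frame'][:,:,::-1])
    return s
def cast(s,uv,z):
    uv=np.atleast_2d(np.asarray(uv,float))
    d=np.c_[uv,np.ones(len(uv))]@np.linalg.inv(s['intrinsics']).T@s['R']
    c=-s['R'].T@s['t']
    return c+d*((z-c[2])/d[:,2])[:,None]
def proj(s,X):
    p=(np.atleast_2d(X)@s['R'].T+s['t'])@s['intrinsics'].T
    return p[:,:2]/p[:,2:]
E
python3 - <<'E'
from h import *
a=snap('top');b=snap('side')
cv2.imwrite('pics/top.png',a['frame'][:,:,::-1]);cv2.imwrite('pics/side.png',b['frame'][:,:,::-1])
for s in(a,b):print(-s['R'].T@s['t'],s['R'])
st=sensors.read_state();print(st, manip.grip_point_offset)
print(Ro.from_rotvec(st['eef_rot']).as_matrix().round(3))
E
```

```text
pics
[0.48323535 0.007709   1.36194451] [[ 0.00890583 -0.99991218 -0.0098143 ]
 [-0.99871615 -0.00840487 -0.04995409]
 [ 0.04986721  0.01024658 -0.99870329]]
[ 0.38080231 -0.60997361  0.47837379] [[ 0.95728255 -0.28871236  0.01597811]
 [-0.14109922 -0.51464618 -0.84571291]
 [ 0.25239084  0.80733171 -0.53339889]]
{'clock': 0.1, 'joint_positions': array([ 1.02451526e+00,  5.28367430e-01,  1.43382615e+00, -1.22753750e-05,
        1.18138634e+00, -1.78476534e-01]), 'dq': array([ 0.0001509 , -0.00340012, -0.00330909, -0.00035574, -0.00189684,
        0.00087757]), 'joint_efforts': array([-4.89859485e-04, -4.40979767e+01, -1.77148551e+01,  6.35044347e-02,
        5.34470938e-02, -6.27234976e-05]), 'tool_pos': array([0.22433064, 0.5826198 , 0.2216565 ]), 'eef_rot': array([ 0.28713263,  1.55215963, -0.29007165]), 'force': array([ 0.36074719,  0.06303576, -0.15756956]), 'moment': array([ 0.02645539,  0.02551092, -0.01829943]), 'width': 0.08695844040227396} 0.0187
[[-0.001  0.36   0.933]
 [-0.002  0.933 -0.36 ]
 [-1.    -0.002 -0.   ]]
```

View pics/top.png

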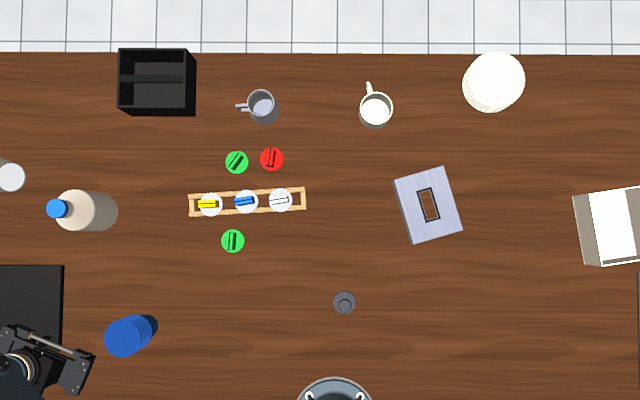

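View pics/side.png

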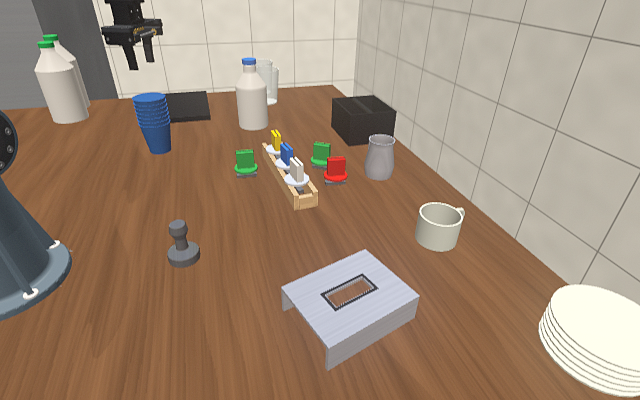

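The top view shows the rack at left, with the blue holder in the middle at about (245,201) and yellow and white on either side. The deck slot is at about (428,205), its long side roughly along world x. The green and red look-alikes stand on the table about 100 mm from the blue one. The side view agrees.

```bash
cat >> h.py <<'E'
def mask(s,kind):
    h=cv2.cvtColor(s['frame'],cv2.COLOR_RGB2HSV)
    r={'blue':((100,120,60),(125,255,255)),'black':((0,0,0),(180,255,60)),'yellow':((22,120,80),(35,255,255))}[kind]
    return cv2.inRange(h,*map(np.array,r))
def rect(s,kind,near,z,rad=40):
    cs,_=cv2.findContours(mask(s,kind),cv2.RETR_EXTERNAL,cv2.CHAIN_APPROX_NONE)
    cs=[c for c in cs if cv2.contourArea(c)>15 and np.linalg.norm(c.mean((0,1))-near)<rad]
    c=max(cs,key=cv2.contourArea)
    P=cast(s,c[:,0,:],z)[:,:2].astype(np.float32)*1000
    b=cv2.boxPoints(cv2.minAreaRect(P)); e1,e2=b[1]-b[0],b[2]-b[1]
    l,w=(e1,e2) if np.hypot(*e1)>np.hypot(*e2) else (e2,e1)
    return b.mean(0).round(1),np.hypot(*l).round(1),np.hypot(*w).round(1),np.degrees(np.arctan2(l[1],l[0]))%180
E
python3 - <<'E'
from h import *
s=snap('top')
print('blue',rect(s,'blue',(245,201),.091,20)); print('yel',rect(s,'yellow',(208,203),.091,20)); print('slot',rect(s,'black',(428,205),.05,15))
t=snap('side'); print('slot side',rect(t,'black',(350,292),.05,15))
E
```

```text
blue (array([556.6, 224.3], dtype=float32), np.float32(47.9), np.float32(18.5), np.float32(99.23446))
yel (array([547.9, 313.8], dtype=float32), np.float32(46.9), np.float32(17.2), np.float32(90.48372))Traceback (most recent call last):
  File "<stdin>", line 3, in <module>
  File "h.py", line 23, in rect
    c=max(cs,key=cv2.contourArea)
ValueError: max() iterable argument is empty
```

Call:
step_arm --rows '[[[-0.04, 0, 0, 0, 0, 0, 1], [-0.01, -0.024, 0.049, 0, 0, 0, 1], [0, -0.024, 0.049, 0, 0, 0, 1], [0, -0.024, 0.049, 0, 0, 0, 1], [0, -0.024, 0.049, 0, 0, 0, 1], [0, -0.024, 0.049, 0, 0, 0, 1], [0, -0.024, 0.049, 0, 0, 0, 1], [0, -0.024, 0.049, 0, 0, 0, 1], [0, -0.024, 0.049, 0, 0, 0, 1], [0, -0.0225, 0.047, 0, 0, 0, 1]]]'

```text
clock: 1.4
tool_pos: [0.5581, 0.2236, 0.2723]
eef_rot: [0.289, 1.552, -0.289]
force: [0.6, -0.2, -0.1]
width: 0.0872
```

Call:
step_arm --rows '[[[0, 0, 0, 10.3, 0, 0, 1], [0, 0, 0, 10.3, 0, 0, 1], [0, 0, 0, 10.3, 0, 0, 1], [0, 0, 0, 10.3, 0, 0, 1], [0, 0, 0, 10.3, 0, 0, 1], [0, 0, 0, 10.3, 0, 0, 1], [0, 0, 0, 0, 0, 0, 1]]]'

```text
clock: 2.28
tool_pos: [0.557, 0.2251, 0.2722]
eef_rot: [1.115, 1.267, -1.116]
force: [-0.2, -0.1, 0.0]
width: 0.0873
```

Run:
```python
from h import *
s=snap('wrist','w1.png');st=sensors.read_state();print(st['tool_pos'],Ro.from_rotvec(st['eef_rot']).as_matrix().round(3),st['joint_positions'].round(2))
print(-s['R'].T@s['t'],s['R'].round(3)); print('blue px',proj(s,[.5566,.2243,.091]))
print(rect(s,'blue',proj(s,[.5566,.2243,.091])[0],.091,80))
```

```text
[0.55697346 0.22514427 0.27226516] [[-0.001  0.992  0.127]
 [-0.     0.127 -0.992]
 [-1.    -0.001  0.   ]] [0.2  0.44 1.44 0.   1.26 0.07]
[0.54638842 0.30736787 0.43366034] [[ 0.992  0.127 -0.002]
 [ 0.122 -0.945  0.304]
 [ 0.037 -0.301 -0.953]]
blue px [[322.51922887 177.41524243]]
(array([557.5, 231.1], dtype=float32), np.float32(48.9), np.float32(17.2), np.float32(100.27811))
```

View pics/w1.png

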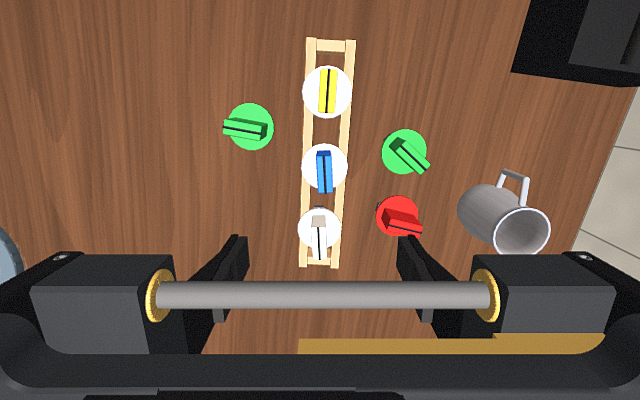

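The wrist view shows the blue block at about (325,172) on its white base, with yellow above and white below it. The fingers straddle the row well clear of the green and red look-alikes. Next I'll refine the position using the base circle and the top face.

Run:
```python
from h import *
def base(s,px,r,zz=.046):
    f=s['frame'].astype(int); w=((f.min(2)>150)&(f.max(2)-f.min(2)<40)).astype(np.uint8)|(mask(s,'blue')>0)
    m=np.zeros_like(w);cv2.circle(m,tuple(int(v) for v in px),r,1,-1);w=w.astype(np.uint8)*m
    c=max(cv2.findContours(w,cv2.RETR_EXTERNAL,cv2.CHAIN_APPROX_NONE)[0],key=cv2.contourArea)
    P=cast(s,cv2.convexHull(c)[:,0],zz)[:,:2].astype(np.float32)*1000
    return cv2.minEnclosingCircle(P),cv2.fitEllipse(P)
s=snap('wrist');t=snap('top')
print('w',base(s,(325,166),30));print('top',base(t,(246,202),15))
# top face by brightness
m=mask(s,'blue');h=cv2.cvtColor(s['frame'],cv2.COLOR_RGB2HSV)[:,:,2]
print(h[150:200:4,316:334:3]*(m[150:200:4,316:334:3]>0))
cv2.imwrite('pics/w2.png',cv2.resize(s['frame'][130:260,270:380,::-1],None,fx=5,fy=4.5,interpolation=2))
```

```text
w (((559.719482421875, 225.44151306152344), 32.751155853271484), ((558.5721435546875, 225.76568603515625), (59.169898986816406, 64.82096862792969), 11.622358322143555))
top (((556.889404296875, 226.6740264892578), 30.37720489501953), ((557.5549926757812, 223.79641723632812), (51.58113098144531, 63.459861755371094), 99.57914733886719))
[[  0   0   0   0   0   0]
 [167 168 174 170 168   0]
 [243 255 199 255 255 247]
 [232 255 255 246 255 252]
 [  0 255 255 202 255 252]
 [  0 255 255 154 255 252]
 [  0 255 255 151 255 253]
 [  0 255 255 107 255 254]
 [  0 255 255   0 255 255]
 [  0 255 255   0 255 255]
 [  0 255 255   0 255 255]
 [  0   0   0   0   0   0]
 [  0   0   0   0   0   0]]
```

View pics/w2.png

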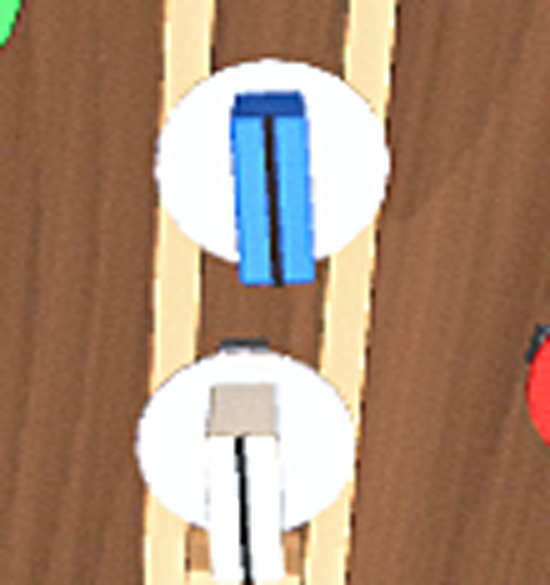

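The crop shows the blue block's top-face corners at about (233,115), (305,117), (316,282) and (244,285) in crop pixels.

Run:
```python
from h import *
s=snap('wrist')
c=np.array([(233,115),(305,117),(316,282),(244,285)])/[5,4.5]+[270,130]-.4
P=cast(s,c,.091)*1000;print(P[:,:2].round(1),P.mean(0)); 
for a,b in((0,3),(1,2)):
  d=P[a]-P[b];print(np.degrees(np.arctan2(d[1],d[0])),np.hypot(*d[:2]))
```

```text
[[546.5 248.8]
 [562.6 250.4]
 [570.9 208.2]
 [554.4 205.3]] [558.59259155 228.17653391  91.        ]
100.2971446108143 44.22364331354535
101.20824243916128 42.9499988220431
```

Call:
step_arm --rows '[[[0, 0.001, -0.0015, -3, 0, 0, 1], [0.05, 0, 0, 0, 0, 0, 1], [0.05, 0, 0, 0, 0, 0, 1], [0.05, 0, 0, 0, 0, 0, 1], [0.03, 0, 0, 0, 0, 0, 1], [0.02, 0, 0, 0, 0, 0, 1], [0.018, 0, 0, 0, 0, 0, 1], [0, 0, 0, 0, 0, 0, 1]]]'

```text
clock: 3.48
tool_pos: [0.5571, 0.2266, 0.0533]
eef_rot: [1.076, 1.29, -1.08]
force: [0.4, 0.4, 0.7]
width: 0.0868
```

Run:
```python
from h import *
s=snap('side'); cv2.imwrite('pics/s2.png',cv2.resize(s['frame'][90:250,180:400,::-1],None,fx=3.5,fy=3.5,interpolation=2))
```

```text
(no output)
```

View pics/s2.png

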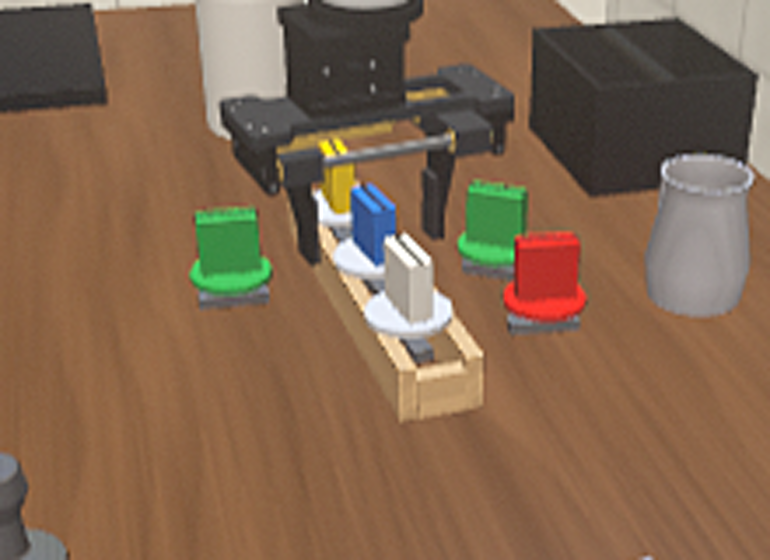

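The fingers straddle the blue block, centred at about (371,248) in the crop. I'll close on it and lift.

Call:
step_arm --rows '[[[0, 0, 0, 0, 0, 0, -1], [0, 0, 0, 0, 0, 0, -1], [0, 0, 0, 0, 0, 0, -1], [0, 0, 0, 0, 0, 0, -1], [0, 0, 0, 0, 0, 0, -1], [0, 0, 0, 0, 0, 0, -1]]]'

```text
clock: 4.28
tool_pos: [0.558, 0.2268, 0.0545]
eef_rot: [1.078, 1.288, -1.078]
force: [0.3, -0.3, -0.1]
width: 0.0351
```

Call:
step_arm --rows '[[[-0.01, 0, 0, 0, 0, 0, -1], [-0.03, 0, 0, 0, 0, 0, -1], [-0.05, 0, 0, 0, 0, 0, -1], [-0.05, 0, 0, 0, 0, 0, -1], [0, 0, 0, 0, 0, 0, -1]]]'

```text
clock: 4.9
tool_pos: [0.5611, 0.2276, 0.1997]
eef_rot: [1.084, 1.281, -1.07]
force: [0.3, -0.2, -2.4]
width: 0.0173
```

Run:
```python
from h import *
t=snap('top','t2.png'); s=snap('side')
f=t['frame'][170:240,395:465]
cv2.imwrite('pics/slot.png',np.hstack([cv2.resize(f[:,:,::-1],(390,390),interpolation=0),cv2.resize(s['frame'][240:350,290:400,::-1],(390,390),interpolation=0)]))
print(np.sort(f.max(2).ravel())[[0,50,100,200,400]])
print(sensors.read_state()['force'])
```

```text
[  7  55  87 103 110]
[-0.75883266 -0.28188287 -2.01567153]
```

View pics/slot.png

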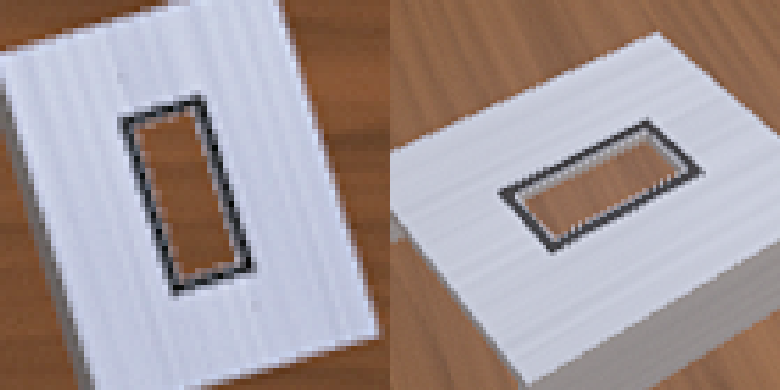

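The black-edged slot is sharp in both views. The fingers were still closing when the lift began (width 0.035 at the end of that call), so I need to check where the holder sits in the grip.

```bash
cat >> h.py <<'E'
def slot(s,box):
    x0,y0,x1,y1=box; f=s['frame'][y0:y1,x0:x1].astype(int)
    m=((f.max(2)-f.min(2)<45)&(f.mean(2)>140)).astype(np.uint8)
    cs,h=cv2.findContours(m,cv2.RETR_CCOMP,cv2.CHAIN_APPROX_NONE)
    c=max([c for c,k in zip(cs,h[0]) if k[3]>=0],key=cv2.contourArea)
    P=cast(s,c[:,0]+[x0,y0],.05)[:,:2].astype(np.float32)*1000
    b=cv2.boxPoints(cv2.minAreaRect(P)); e=b[1]-b[0],b[2]-b[1]; l=max(e,key=np.linalg.norm)
    return b.mean(0),[np.linalg.norm(v) for v in e],(np.degrees(np.arctan2(l[1],l[0]))+90)%180-90
E
python3 - <<'E'
from h import *
t=snap('top'); s=snap('side')
print(slot(t,(395,170,465,240)));print(slot(s,(290,240,410,350)))
st=sensors.read_state();p=st['tool_pos'];print(p,Ro.from_rotvec(st['eef_rot']).as_matrix().round(3))
u=proj(s,p)[0].astype(int);print(u)
x,y=u-[80,60];w=snap('wrist')
cv2.imwrite('pics/s3.png',np.hstack([cv2.resize(s['frame'][y:y+140,x:x+160,::-1],(400,350),interpolation=2),cv2.resize(w['frame'][:,:,::-1],(400,350))]))
print('crop',x,y)
E
```

```text
(array([ 552.53937, -234.21838], dtype=float32), [np.float32(44.79251), np.float32(87.70405)], np.float32(16.694786))
(array([ 552.58966, -233.6813 ], dtype=float32), [np.float32(42.86501), np.float32(86.162254)], np.float32(16.620316))
[0.55645428 0.22644697 0.19293829] [[-0.004  0.984  0.176]
 [-0.001  0.176 -0.984]
 [-1.    -0.004  0.   ]]
[284 105]
crop 204 45
```

View pics/s3.png

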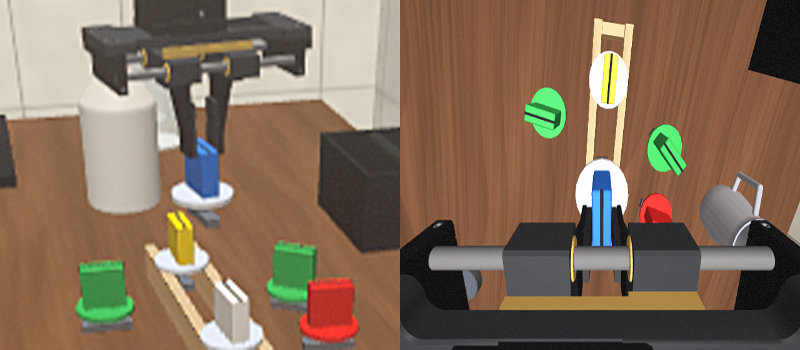

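The holder is held by the top part of its block and hangs upright, and yellow and white are undisturbed. The slot centre is (0.5525,-0.234) at 16.7° in both views. The slot leaves ±10 mm lengthwise and ±7 mm crosswise, so this grip will do for the insertion. I'll carry it over and regrasp deeper once it stands in the slot.

Call:
step_arm --rows '[[[0, -0.003, 0.016, 0, 0, 0, -1], [0, -0.0075, 0.04, 0, 0, 0, -1], [0, -0.009, 0.048, 0, 0, 0, -1], [0, -0.009, 0.048, 0, 0, 0, -1], [0, -0.009, 0.048, 0, 0, 0, -1], [0, -0.009, 0.048, 0, 0, 0, -1], [0, -0.009, 0.048, 0, 0, 0, -1], [0, -0.009, 0.048, 0, 0, 0, -1], [0, -0.009, 0.048, 0, 0, 0, -1], [0, -0.0075, 0.04, 0, 0, 0, -1]]]'

```text
clock: 6.4
tool_pos: [0.553, -0.2155, 0.1936]
eef_rot: [1.079, 1.289, -1.08]
force: [-0.1, 0.2, -1.9]
width: 0.0174
```

Call:
step_arm --rows '[[[0, -0.004, 0.02, 4, 0, 0, -1], [0, 0, 0, 9.9, 0, 0, -1], [0, 0, 0, 9.9, 0, 0, -1], [0, 0, 0, 9.9, 0, 0, -1], [0, 0, 0, 9.9, 0, 0, -1], [0, 0, 0, 9.9, 0, 0, -1], [0, 0, 0, 9.9, 0, 0, -1], [0, 0, 0, 9.9, 0, 0, -1], [0, 0, 0, 9.9, 0, 0, -1], [0, 0, 0, 0, 0, 0, -1]]]'

```text
clock: 7.65
tool_pos: [0.5528, -0.2336, 0.1936]
eef_rot: [2.06, 0.309, -2.064]
force: [-0.5, -0.5, -1.8]
width: 0.0173
```

Run:
```python
from h import *
s=snap('side');w=snap('wrist')
st=sensors.read_state();p=st['tool_pos'];R=Ro.from_rotvec(st['eef_rot']).as_matrix();print(p,R.round(3),st['force'])
print('slot err in tool', R.T@(np.array([.5525,-.234,p[2]])-p),'tcp px',proj(s,p))
x,y=(proj(s,p)[0]-[100,75]).astype(int).clip(0);print('crop',x,y)
cv2.imwrite('pics/s4.png',np.vstack([cv2.resize(s['frame'][y:y+150,x:x+200,::-1],(400,300),interpolation=2),cv2.resize(w['frame'][100:400,120:520,::-1],(400,300))]))
```

```text
[ 0.55310427 -0.23346308  0.19392632] [[-0.001  0.293 -0.956]
 [ 0.001 -0.956 -0.293]
 [-1.    -0.001  0.001]] [-0.65733688 -0.562606   -1.02653871]
slot err in tool [4.66900499e-07 3.36110215e-04 7.35154156e-04] tcp px [[356.10411155 213.88133488]]
crop 256 138
```

View pics/s4.png

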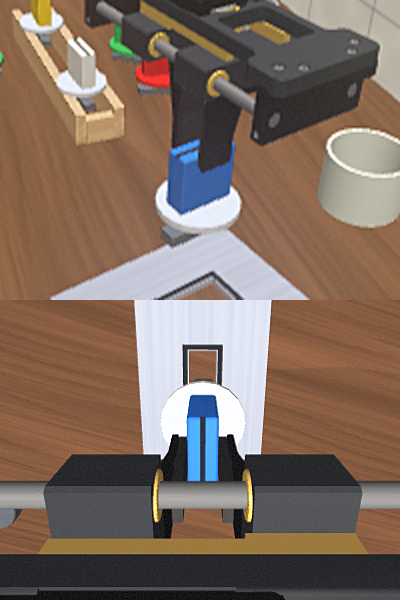

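The side crop shows the holder hanging upright above the deck, with the fingers at one end of the block. The base is centred at about (198,203) in the side crop and (203,420) in the wrist part. I'll triangulate it.

Run:
```python
from h import *
st=sensors.read_state();p=st['tool_pos'];R=Ro.from_rotvec(st['eef_rot']).as_matrix()
V=[];K=[]
for n,box,cut in(('side',(320,200,390,260),None),('wrist',(270,170,380,245),None)):
    s=snap(n);x0,y0,x1,y1=box;f=s['frame'][y0:y1,x0:x1].astype(int)
    m=((f.min(2)>215)).astype(np.uint8)
    c=max(cv2.findContours(m,cv2.RETR_EXTERNAL,cv2.CHAIN_APPROX_NONE)[0],key=cv2.contourArea)
    h=cv2.convexHull(c); e=cv2.fitEllipse(h);u=np.array(e[0])+[x0,y0];print(n,u,e,cv2.boundingRect(h))
    a=cast(s,u,0)[0];b=cast(s,u,.2)[0];K.append(a);V.append((b-a)/np.linalg.norm(b-a))
A=sum(np.eye(3)-np.outer(v,v) for v in V);X=np.linalg.solve(A,sum((np.eye(3)-np.outer(v,v))@k for v,k in zip(V,K)))
print('base',X,'in tool',R.T@(X-p)); print([np.linalg.norm((np.eye(3)-np.outer(v,v))@(X-k)) for v,k in zip(V,K)])
```

```text
side [354.78781509 237.86951065] ((34.78781509399414, 37.869510650634766), (25.917667388916016, 42.167694091796875), 97.07525634765625) (14, 28, 43, 24)Traceback (most recent call last):
  File "<stdin>", line 8, in <module>
cv2.error: OpenCV(4.12.0) /io/opencv/modules/imgproc/src/shapedescr.cpp:361: error: (-201:Incorrect size of input array) There should be at least 5 points to fit the ellipse in function 'fitEllipseNoDirect'
```

Run:
```python
from h import *
st=sensors.read_state();p=st['tool_pos'];R=Ro.from_rotvec(st['eef_rot']).as_matrix();n=R[:,1]
for nm,u in(('side',(354.8,238.5)),('wrist',(323,220))):
    s=snap(nm);a=cast(s,u,0)[0];b=cast(s,u,.2)[0];d=b-a
    if nm=='side':
        X=a+d*(n@(p-a))/(n@d);print('base top',X,R.T@(X-p),proj(snap('wrist'),X))
    else:
        Y=a+d*((X[2]-a[2])/d[2]);print(Y,R.T@(Y-p))
s=snap('side');f=s['frame'][200:265,320:392]
```

```text
base top [ 0.55461983 -0.23291817  0.15130201] [ 4.29067473e-02 -2.11369067e-18 -1.27173848e-03] [[320.93772448 221.29079288]]
[ 0.55606895 -0.23399721  0.15130201] [ 0.04290543  0.00145571 -0.00234185]
```

The base sits about 1.5 mm off along the slot and its underside is at z≈0.145. I'll correct that and lower gently until the foot is through.

Call:
step_arm --rows '[[[0, 0, 0.002, 0, 0, 0, -1], [0.015, 0, 0, 0, 0, 0, -1], [0.02, 0, 0, 0, 0, 0, -1], [0.02, 0, 0, 0, 0, 0, -1], [0.015, 0, 0, 0, 0, 0, -1], [0.01, 0, 0, 0, 0, 0, -1], [0.005, 0, 0, 0, 0, 0, -1], [0, 0, 0, 0, 0, 0, -1]]]'

```text
clock: 9.05
tool_pos: [0.552, -0.2337, 0.1095]
eef_rot: [2.063, 0.307, -2.063]
force: [-0.3, 0.4, -1.7]
width: 0.0172
```

Run:
```python
from h import *
s=snap('side');st=sensors.read_state();print(st['tool_pos'],st['force'],st['width'])
cv2.imwrite('pics/s5.png',cv2.resize(s['frame'][210:360,260:440,::-1],None,fx=4,fy=4,interpolation=2))
```

```text
[ 0.5521927  -0.23389094  0.10986846] [ 0.77363835 -0.29383963 -1.51917865] 0.01714780154548996
```

View pics/s5.png

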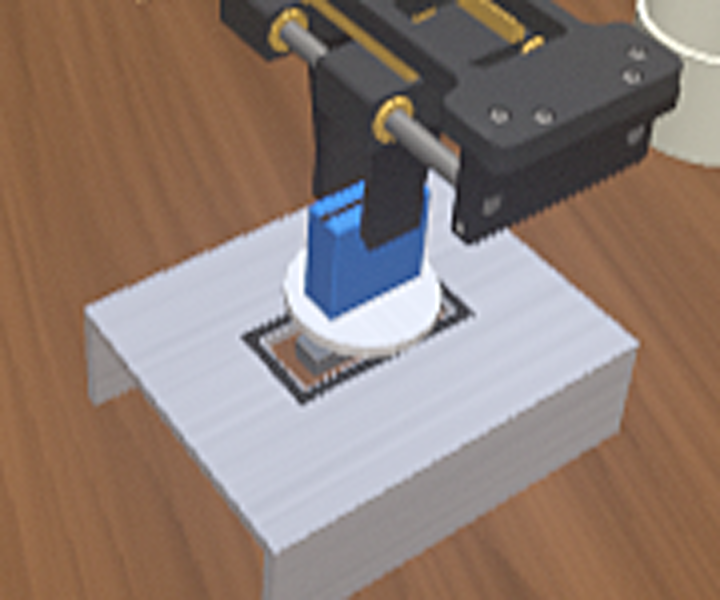

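The foot is entering the slot freely, with its end visible inside the black edging at about (320,350). No contact force so far. I'll lower in small steps.

Call:
step_arm --rows '[[[0.004, 0, 0, 0, 0, 0, -1], [0.003, 0, 0, 0, 0, 0, -1], [0.002, 0, 0, 0, 0, 0, -1], [0, 0, 0, 0, 0, 0, -1]]]'

```text
clock: 9.6
tool_pos: [0.5518, -0.2336, 0.1004]
eef_rot: [2.062, 0.307, -2.063]
force: [0.2, 0.6, -0.8]
width: 0.0171
```

Call:
step_arm --rows '[[[0.002, 0, 0, 0, 0, 0, -1], [0, 0, 0, 0, 0, 0, -1]]]'

```text
clock: 9.85
tool_pos: [0.5518, -0.2336, 0.0984]
eef_rot: [2.062, 0.307, -2.063]
force: [-0.2, -0.4, -1.5]
width: 0.0178
```

Call:
step_arm --rows '[[[0.002, 0, 0, 0, 0, 0, -1], [0, 0, 0, 0, 0, 0, -1]]]'

```text
clock: 10.1
tool_pos: [0.5518, -0.2336, 0.0964]
eef_rot: [2.062, 0.307, -2.063]
force: [-0.1, 0.4, -0.9]
width: 0.0176
```

Call:
step_arm --rows '[[[0.002, 0, 0, 0, 0, 0, -1], [0, 0, 0, 0, 0, 0, -1]]]'

```text
clock: 10.35
tool_pos: [0.552, -0.2338, 0.0945]
eef_rot: [2.063, 0.307, -2.062]
force: [0.4, 1.3, -1.9]
width: 0.0176
```

Call:
step_arm --rows '[[[0.002, 0, 0, 0, 0, 0, -1], [0, 0, 0, 0, 0, 0, -1]]]'

```text
clock: 10.6
tool_pos: [0.552, -0.2339, 0.0944]
eef_rot: [2.063, 0.306, -2.062]
force: [-1.0, 1.8, 9.5]
width: 0.0174
```

Call:
step_arm --rows '[[[0.002, 0, 0, 0, 0, 0, -1], [0, 0, 0, 0, 0, 0, -1]]]'

```text
clock: 10.85
tool_pos: [0.552, -0.2339, 0.0943]
eef_rot: [2.063, 0.306, -2.061]
force: [-5.6, 1.9, 20.7]
width: 0.0173
```

Contact force rose to 20 N at TCP z=0.0944, which fits the base sitting on the deck. I'll ease off, open, go deeper and regrasp, allowing enough time for closing this time.

Call:
step_arm --rows '[[[-0.004, 0, 0, 0, 0, 0, -1], [0, 0, 0, 0, 0, 0, 0], [0, 0, 0, 0, 0, 0, 0], [0, 0, 0, 0, 0, 0, 0], [0, 0, 0, 0, 0, 0, 0]]]'

```text
clock: 11.48
tool_pos: [0.5518, -0.2336, 0.0942]
eef_rot: [2.062, 0.307, -2.063]
force: [0.5, 0.4, -0.3]
width: 0.0421
```

Run:
```python
from h import *
s=snap('side');st=sensors.read_state();print(st['tool_pos'],st['force'],st['width'])
x0,y0=320,240;f=s['frame'][y0:330,x0:400].astype(int)
cv2.imwrite('pics/s6.png',cv2.resize(s['frame'][210:360,260:440,::-1],None,fx=4,fy=4,interpolation=2))
X=np.array([.5525,-.234,.056]);print(proj(s,X))
```

```text
[ 0.55181853 -0.23364594  0.09424861] [ 0.25109753 -0.02023083  0.23643261] 0.04258956641836563
[[349.46254713 288.03645972]]
```

View pics/s6.png

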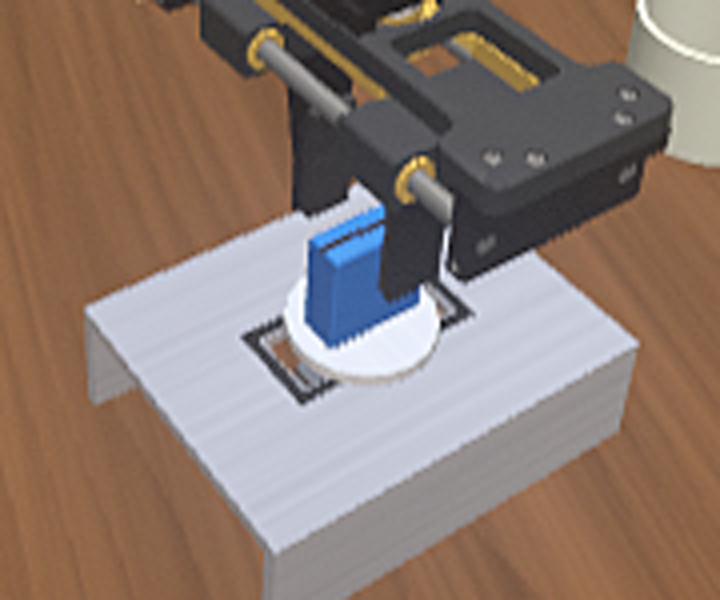

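The base lies flat on the deck with its centre at about px (350.5,288.7), against an expected (349.5,288.0). The foot is through along the slot. Now the deeper regrasp.

Call:
step_arm --rows '[[[0.014, 0, 0, 0, 0, 0, 0], [0.014, 0, 0, 0, 0, 0, 0], [0, 0, 0, 0, 0, 0, -1], [0, 0, 0, 0, 0, 0, -1], [0, 0, 0, 0, 0, 0, -1], [0, 0, 0, 0, 0, 0, -1], [0, 0, 0, 0, 0, 0, -1], [0, 0, 0, 0, 0, 0, -1]]]'

```text
clock: 12.52
tool_pos: [0.5522, -0.2339, 0.0669]
eef_rot: [2.063, 0.306, -2.062]
force: [-0.0, -0.3, 0.2]
width: 0.0179
```

Call:
step_arm --rows '[[[0, 0, 0, 0, 0, 0, -1], [0, 0, 0, 0, 0, 0, -1]]]'

```text
clock: 12.78
tool_pos: [0.5522, -0.2339, 0.0669]
eef_rot: [2.063, 0.306, -2.062]
force: [-0.2, -1.0, 3.0]
width: 0.0182
```

Gripped firmly at 18 mm. Now the quarter turn.

Call:
step_arm --rows '[[[0, 0, 0, -5, 0, 0, -1], [0, 0, 0, -10, 0, 0, -1], [0, 0, 0, -10, 0, 0, -1], [0, 0, 0, -10, 0, 0, -1], [0, 0, 0, -10, 0, 0, -1], [0, 0, 0, -10, 0, 0, -1], [0, 0, 0, -10, 0, 0, -1], [0, 0, 0, -10, 0, 0, -1], [0, 0, 0, -10, 0, 0, -1], [0, 0, 0, -5, 0, 0, -1]]]'

```text
clock: 14.02
tool_pos: [0.5522, -0.2337, 0.0669]
eef_rot: [0.987, 1.335, -0.986]
force: [0.5, 1.1, 2.5]
width: 0.0176
```

Call:
step_arm --rows '[[[0, 0, 0, 0, 0, 0, -1], [0, 0, 0, 0, 0, 0, -1]]]'

```text
clock: 14.28
tool_pos: [0.5521, -0.2337, 0.0669]
eef_rot: [0.99, 1.334, -0.99]
force: [-0.8, 1.4, 5.3]
width: 0.0176
```

Run:
```python
from h import *
st=sensors.read_state();R=Ro.from_rotvec(st['eef_rot']).as_matrix();print(st['tool_pos'],R.round(3),st['force'],st['moment'],st['width'],np.degrees(np.arctan2(R[1,1],R[0,1])))
```

```text
[ 0.55212687 -0.23374593  0.06692819] [[ 0.001  0.957  0.29 ]
 [-0.     0.29  -0.957]
 [-1.     0.     0.   ]] [-0.78512109  1.41022107  5.28797121] [ 0.02598927 -0.00489621  0.07740403] 0.017636747999655093 16.86350914869753
```

Jaw axis is at 16.9°, along the slot (16.7°), so the foot is square across it. I'll open, retreat upward and clear the view.

Call:
step_arm --rows '[[[0, 0, 0, 0, 0, 0, 0.3], [0, 0, 0, 0, 0, 0, 0.3], [0, 0, 0, 0, 0, 0, 0.3], [0, 0, 0, 0, 0, 0, 0.3], [0, 0, 0, 0, 0, 0, 0.3], [-0.02, 0, 0, 0, 0, 0, 0.3], [-0.04, 0, 0, 0, 0, 0, 0.3], [-0.05, 0, 0, 0, 0, 0, 0.3], [-0.05, 0, 0, 0, 0, 0, 0.3], [0, 0, 0, 0, 0, 0, 0.3]]]'

```text
clock: 15.52
tool_pos: [0.5545, -0.2353, 0.2314]
eef_rot: [0.988, 1.324, -0.987]
force: [-0.3, 0.4, -0.4]
width: 0.0564
```

Call:
step_arm --rows '[[[0, 0, -0.04, 0, 0, 0, 0.3], [0, 0, -0.05, 0, 0, 0, 0.3], [0, 0, -0.05, 0, 0, 0, 0.3], [0, 0, -0.04, 0, 0, 0, 0.3], [0, 0, 0, 0, 0, 0, 0.3]]]'

```text
clock: 16.15
tool_pos: [0.497, -0.0586, 0.2254]
eef_rot: [0.986, 1.34, -0.988]
force: [0.2, -0.5, -0.5]
width: 0.0566
```

Run:
```python
from h import *
s=snap('side');t=snap('top');st=sensors.read_state();print(st['clock'],st['tool_pos'],st['force'])
print('blue top', rect(t,'blue',proj(t,[.5525,-.234,.101])[0],.101,20))
print('yel', rect(t,'yellow',(208,203),.091,20)); print(proj(s,[[.5525,-.234,.056],[.5525,-.234,.101]]))
cv2.imwrite('pics/s7.png',np.vstack([cv2.resize(s['frame'][120:360,220:460,::-1],(600,420),interpolation=2),cv2.resize(t['frame'][150:250,180:480,::-1],(600,180))]))
```

```text
16.25 [ 0.49941094 -0.06149641  0.22599786] [0.48475608 0.07271932 0.58542706]
blue top (array([ 549.3, -230.2], dtype=float32), np.float32(49.0), np.float32(16.0), np.float32(107.18486))
yel (array([547.9, 313.8], dtype=float32), np.float32(46.9), np.float32(17.2), np.float32(90.48372))
[[349.46254713 288.03645972]
 [351.35293761 266.11638436]]
```

View pics/s7.png

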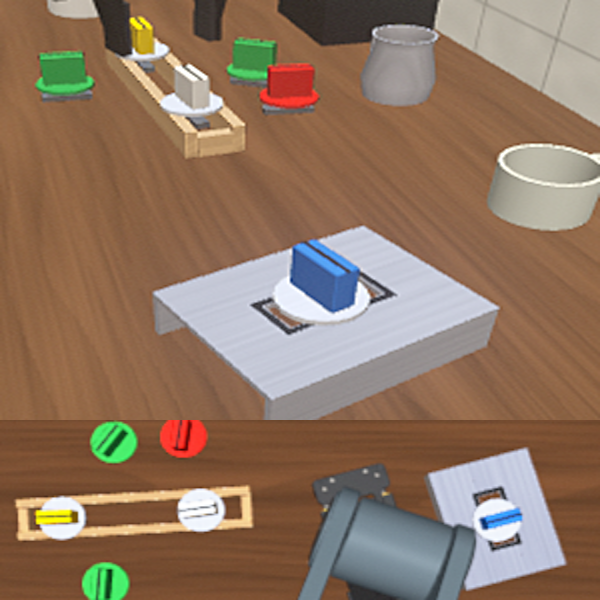

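The holder stands upright with its base flat on the deck and its block crosswise. Its base is centred at about (322,296) in the crop, over the slot. Yellow and white are still on the rack and the arm is clear.

```bash
python3 -c "
from station import order;print(order.job_done())"
```

```text
the job is handed in; nothing more can be done
None
```

The blue holder is locked in the deck slot and released, and I handed the job in at about 16 s of the 48 s limit. The hand-in gave no verdict.

**What I did:**
- I took the holder out of the rack and carried it to the slot.
- I lowered the foot lengthwise through the slot until the base touched the deck. The contact force was about 21 N.
- I then regrasped lower on the block, turned it 90° and backed the arm away.

**Last checks:**
- **Upright and flat:** in the last side picture the holder stands upright with its base flat on the deck.
- **Angle:** the block is at 107.2° and the slot at 16.7°, so the foot is 90.5° across it.
- **Position:** the top view puts the holder 5 mm from the slot centre. That view catches the block's sides, so the figure is rough. A side view before the turn put it within about 2 mm.
- **Bystanders:** the yellow holder's measured position is unchanged. I checked the white one only by eye, and it is still in its place on the rack.
- **Arm:** clear of everything, with close to zero force on the tool.

**What went wrong:** I started the first lift before the fingers had fully closed. They caught only the top 7 mm or so of the block, which is why I regrasped before the turn.

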